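# Set the tension of a leaf spring

### The job

Check the leaf spring on the bench tester: press its red pad with 10 newtons (give or take one newton), hold that for a moment and see where the red pointer comes to rest; it has gone slack, so the pointer drops below the green band. Then turn the black knob clockwise to tighten it, and prove the setting by pressing the pad with the same 10 newtons again and holding it there with the pointer inside the green band. Never load the leaf with more than 15 newtons, let it spring back free at the end, and leave the other things on the bench where they are.

Things in the scene. Friction and masses are not known exactly. Their poses are not given: they have to be found in the camera images.
- tester: leaf-spring tester fixed to the bench: grey base plate 100 x 290 x 14 mm, blue clamp block with a steel cap (60 x 70 mm, top 88 mm above the bench) at its -y end, upright white scale plate (50 mm wide, top 104 mm above the bench) at its +y end. Origin: centre of the underside; z up; the leaf runs along +y; the scale face looks to -x.
- leaf: steel leaf (this body carries all of it), 30 x 160 x 3 mm, clamped 70 mm from the tester's centre on the -y side, free at the other end. Origin at the clamped root, 76.5 mm above the bench, y along the leaf. A preload (1.5 to 5.5 N at the start, unknown) holds it up against a stop: it yields only to a press above the preload, then linearly, about 0.62 N per mm at the pad.
- press_pad: round domed red pad, 24 mm across and 6.5 mm high, on top of the leaf at mid-span, 80 mm from the clamp. Origin: centre of its underside. Press it from above with the closed fingertips.
- pad_top (a point): centre of the red pad's top, 84.5 mm above the bench at rest
- pointer (a point): tip part of the red needle that sticks out of the leaf's free end in front of the scale; 76.5 mm above the bench at rest. It falls 2.7 mm for each mm that the pad falls, that is about 4.4 mm for each newton above the preload.
- band (a point): centre of the green band on the white scale, in the vertical plane in which the pointer moves, 12.5 mm below the pointer's rest height; the band reaches 2.5 mm above and below it; z up. The pointer is in the band when its height is within 2.5 mm of this point's.
- knob_grip (a point): centre of the round black tension knob (40 mm across, 26 mm high, axis upright, no mark, underside 6 mm above the steel cap). Clockwise seen from above tightens; stiff (0.1 N m), stays where left, can be turned back. One radian lifts the pointer by 19 mm under the same press (4.4 N of preload); about 0.45 to 1.3 rad are needed.
- knob (a joint): how far the tension knob has been tightened, rad: 0 at the start, growing clockwise, stop at 3.0
- pliers: red-handled pliers, 183 mm long, lying flat; origin: centre of the underside. Leave alone.
- pencil: red pencil, 166 mm long, lying; origin: centre of the underside. Leave alone.
- glue_bottle: yellow glue bottle with an orange cap, 59 mm across, 172 mm tall; origin: centre of the underside. Leave alone.
- screw_jar: glass jar of screws, 68 mm across, 92 mm tall; origin: centre of the underside. Leave alone.
- driver_amber: screwdriver with an amber handle, 180 mm long, lying; origin: centre of the underside. Leave alone.
- offcut_2: pale wooden offcut, 40 x 180 x 22 mm, lying; origin: centre of the underside. Leave alone.

How it is judged (in metres and radians):
On the way, in this order (a step that is already met when the one before it is completed fails the run):
1. first check: the red pad is pressed by the fingers with 8.9 to 11.1 N for 0.3 s, the pointer being below the green band (contact force between the fingers and press_pad between 8.9 and 11.1 N and z of pointer in the frame of band below -0.0025 m), for 0.3 s.
2. proof: the red pad is pressed by the fingers with 8.9 to 11.1 N for 0.5 s, the pointer being inside the green band (contact force between the fingers and press_pad between 8.9 and 11.1 N and z of pointer in the frame of band between -0.0025 and 0.0025 m), for 0.5 s.
At the end, for the whole second after the job is handed in: After the two presses the knob is left tightened (turned by 0.1 to 1.7 rad in all) and the leaf is free: nothing touches it and the pointer is back up, within 2 mm of its rest height; the other things are at rest where they were (within 25 mm) (value of joint knob between 0.1 and 1.7 rad and z of pointer in the frame of band above 0.0105 m and contact force between anything else and leaf below 0.3 N and linear speed of each of pliers, pencil, glue_bottle, screw_jar, driver_amber, offcut_2 below 0.02 m/s).
It fails at once if the leaf is loaded with more than 15 N (contact force between anything else and leaf above 15 N).
It fails at once if one of the other things is displaced by more than 25 mm (distance of any of pliers, pencil, glue_bottle, screw_jar, driver_amber, offcut_2 from where it was at the start of the episode above 0.025 m).
It also fails if it takes over 61 s, if anything falls off the work surface, if the arm or the gripper's body presses on something with over 40 N, if the wrist force passes 120 N, or if a joint passes its speed limit or range.

### The arm

A 6-joint arm with a two-finger parallel gripper is mounted at the origin on a cart in front of the work surface, level with it; the furniture and walls round the work are solid. World frame = base frame: x ahead of the robot, y to its left, z up, the work surface at z = 0. Lengths are in mm, angles in rad, forces in N, time in s.
With the tool pointing down it reaches from about 350 to 925 mm from the base axis. Payload 6.4 kg.
Tool frame: the origin (TCP) lies on the front face of the gripper's body, between the roots of the fingers; the fingertips stand 97 mm ahead of it and the grasp point (between the pads) lies 78 mm ahead of it (tips_ahead is the distance from the TCP to the fingertips, in mm); z points along the fingers, y is the line along which they close (so a half turn about z gives the same grasp; the last joint's range is limited). The gripper opens to 94 mm and grips with 3 to 60 N. Pads are 16 mm wide; open, the fingers measure 119 mm over their backs; the gripper's body (75 mm by 177 mm) begins 78 mm behind the grasp point.
Start: joints at [-0.174, 0.245, 1.558, -0, 1.339, -0.174], TCP at [650.011, 0.004, 302.655] pointing down, gripper open.
Joint ranges: [-3.13, 3.13], [-1.02, 2.26], [0.13, 2.54], [-0.95, 4.09], [0.21, 2.88], [-2.74, 2.74]. Speed limits (rad/s): [2.57, 2.57, 3.14, 3.14, 3.14, 3.14].

### API

Orientations are given as a 3x3 rotation matrix whose columns are the frame's x, y, z axes.
In Python, from workcell import * gives the robot as it stands.
- The arm moves only by the tool play_rows, never from a script. Its argument "targets" is one flat list of numbers, 5 for each row, row after row: the opening, from 0 (shut) to 1 (fully open), then the shift along the tool's x, y, z in m, then the turn about the tool's z in units of 8 degrees (1.0 is 8 degrees). In form: [jaw, dx, dy, dz, yaw, jaw, dx, dy, dz, yaw, ...]. A call has 1 to 10 rows; each row is the pose to reach, as a shift and turn from the pose commanded when the call began, along the tool's axes at that moment; what a row does not reach only later rows make up. A row lasts 1/10 s, in which the tool goes at most 50 mm and 8.59 degrees, less where a joint would pass 70% of its speed; a pose out of reach is approached as far as the arm can. A call with a gripper value outside its range is refused whole. The fingers move at their own pace and stop on an object; "newtons" is the grip in N (left out, the last holds). Time passes only in rows, so rows that repeat a pose let the fingers close. It gives the time, the measured TCP pose, the force, the opening and the grip force at its end, in the units of the state.
- read_state(): the state, without advancing time (a new reading comes with each control period).
- grab_frame(name): name is "scene" or "side" or "wrist"; returns a dict with "img" (384x512x3 uint8, red, green, blue), "fov_y" (degrees; the focal length in pixels is half the picture's height over the tangent of half this angle, whatever the lens; pixels are square), "cx", "cy" (the principal point, pixels), "view" (4x4, takes a point from world to camera coordinates); the wrist camera has in their place "hand_eye" (4x4, takes a point from camera to tool coordinates, whose origin is the TCP and whose axes are the flange's). Camera axes: x right, y down, z forward; pixel columns grow to the right and rows downward; lengths in mm; the calibration is good to about 2 mm. A picture is of the moment at which its call begins: read the wrist's pose just before it. There is no depth.
- job_done(): hands the job in; it is judged then, once.
The state is a dict: "time_s": time; "q": joint angles; "dq": joint speeds; "joint_torque": joint torques, N m; "tool_pos": TCP position; "tool_rot": TCP orientation; "ft_force": force on the tool from outside, world axes, zero at the start; "torque": the same for the moment, N m; "gripper_width": finger opening in mm; "gripper_force": force on a finger pad.
Only numpy, scipy, OpenCV 4.12 (cv2) and the standard library are available. Lean on these libraries where they do the work, as an engineer would, in place of code of your own. Each camera call takes 0.05 s, during which the arm holds its last target. There are 200 camera calls.

## Working session

There is one attempt and no reset: what is moved stays moved. The work goes in short steps, Python scripts to look and compute and a tool call to move; the robot and the scene stay as the last step left them, time stands still between calls to the robot, and variables do not carry over. Pictures are saved under pics/ and viewed, at most 10 in all, crops included, and the job is handed in when it is done.

Besides the shell and the picture viewer there is one more tool, called after "Emit:" by a JSON object that holds its "method" and its "body". play_rows: Moves the arm, as the interface text tells. Its arguments: {"type":"object","properties":{"targets":{"type":"array","items":{"type":"number"}},"newtons":{"type":"number"}},"required":["targets"]}

```bash
mkdir -p pics
cat > h.py <<'E'
from workcell import *
import numpy as np, cv2
def snap(n,fn):
    s=read_state(); f=grab_frame(n); cv2.imwrite('pics/'+fn,f['img'][:,:,::-1]); return s,f
def ray(f,u,v,s=None):
    F=f['img'].shape[0]/2/np.tan(np.radians(f['fov_y'])/2)
    d=np.array([(u-f['cx'])/F,(v-f['cy'])/F,1.])
    if 'view' in f: T=np.linalg.inv(f['view'])
    else:
        W=np.eye(4);W[:3,:3]=s['tool_rot'];W[:3,3]=s['tool_pos'];T=W@f['hand_eye']
    return T[:3,3],T[:3,:3]@d
def onz(f,u,v,z,s=None):
    o,d=ray(f,u,v,s); return o+d*(z-o[2])/d[2]
def proj(f,p):
    F=f['img'].shape[0]/2/np.tan(np.radians(f['fov_y'])/2)
    c=f['view']@np.append(p,1); return F*c[0]/c[2]+f['cx'],F*c[1]/c[2]+f['cy']
E
python3 - <<'E'
from h import *
ims=[]
for n in ['scene','wrist','side']:
    s,f=snap(n,n+'0.png'); ims.append(f['img'])
print(s['tool_pos'],s['tool_rot'],s['ft_force'],s['time_s'])
E
```

```text
[6.49630894e+02 9.87961026e-02 3.01670776e+02] [[-3.58873621e-05  9.99998597e-01 -1.67501011e-03]
 [ 9.99999945e-01  3.64406615e-05  3.30296668e-04]
 [ 3.30357243e-04 -1.67499816e-03 -9.99998543e-01]] [ 0.33986663 -0.32553767 -0.34846297] 0.1
```

View pics/scene0.png

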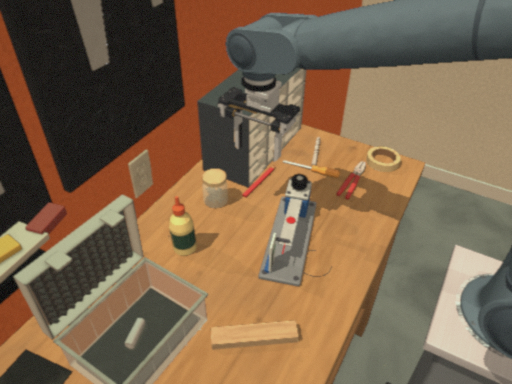

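View pics/wrist0.png

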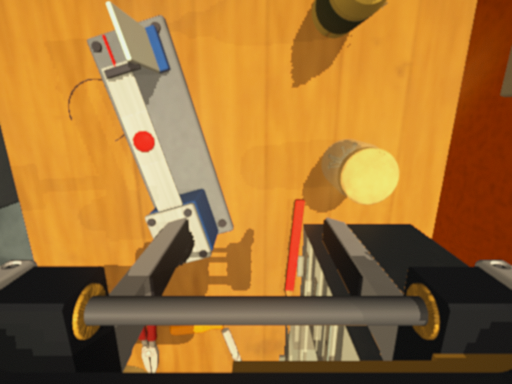

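View pics/side0.png

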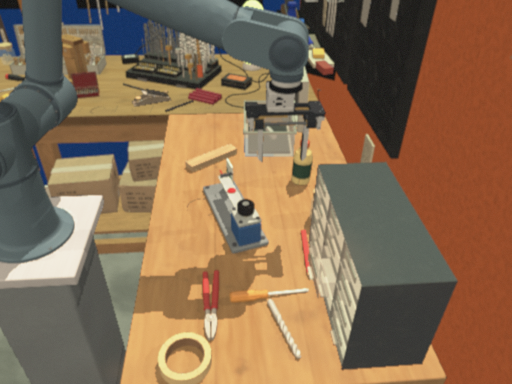

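The tester lies with its scale toward +y. The pad is at wrist pixel (144,141), and the knob is at scene (300,183) and side (245,207). The drawer cabinet stands to the far right of the knob.

```bash
cat >> h.py <<'E'
def blob(im,kind,near,r=25):
    h=cv2.cvtColor(im,cv2.COLOR_RGB2HSV).astype(int);H,S,V=h[...,0],h[...,1],h[...,2]
    m=((H<6)|(H>174))&(S>170)&(V>110) if kind=='red' else (V<60) if kind=='black' else (H>45)&(H<85)&(S>90)&(V>60)
    n,l,st,c=cv2.connectedComponentsWithStats(m.astype('uint8'))
    return [(c[i].round(1),st[i].tolist()) for i in range(1,n) if np.hypot(*(c[i]-near))<r and st[i][4]>3]
def tri(*rays):
    A=0;b=0
    for o,d in rays:
        d=d/np.linalg.norm(d);P=np.eye(3)-np.outer(d,d);A=A+P;b=b+P@o
    return np.linalg.solve(A,b)
E
python3 - <<'E'
from h import *
s=read_state();fw=grab_frame('wrist');fs=grab_frame('scene');fd=grab_frame('side')
bw=blob(fw['img'],'red',(144,141));bs=blob(fs['img'],'red',(291,220),8);bd=blob(fd['img'],'red',(228,192),10)
print(bw,bs,bd)
p=onz(fw,*bw[0][0],83.5,s);print('pad w',p)
for f,b in((fs,bs),(fd,bd)):
    for c in b: print(onz(f,*c[0],83.5))
ks=blob(fs['img'],'black',(300,183),10);kd=blob(fd['img'],'black',(245,207),10);print(ks,kd)
if ks and kd:
    print('knob',tri(ray(fs,*ks[0][0]),ray(fd,*kd[0][0])), [onz(f,*c[0][0],107) for f,c in((fs,ks),(fd,kd))])
# base corners from wrist (holes/corners)
for uv in [(88,40),(161,15),(232,230)]: print(uv,onz(fw,*uv,14,s))
g=blob(fs['img'],'green',(275,260),40);print(g)
for n,i in(('s',fs['img'][160:290,250:330]),('d',fd['img'][140:260,190:290])):
    cv2.imwrite(f'pics/c{n}.png',cv2.resize(i[:,:,::-1],None,fx=5,fy=4.5,interpolation=cv2.INTER_CUBIC))
E
```

```text
[(array([143.4, 141.2]), [133, 132, 21, 20, 323])] [(array([290.4, 219.8]), [287, 218, 8, 5, 30])] [(array([231. , 190.2]), [229, 189, 5, 3, 13])]
pad w [527.94000548  51.66621544  83.5       ]
[524.56793263  55.11129455  83.5       ]
[526.14636861  44.07276135  83.5       ]
[(array([299.1, 182.8]), [292, 175, 16, 15, 157])] [(array([245. , 208.8]), [238, 201, 15, 15, 155])]
knob [557.27974835 -60.91029645 102.38483374] [array([555.26037901, -55.81570227, 107.        ]), array([556.95595915, -66.59790326, 107.        ])]
(88, 40) [446.20377234 165.88770035  14.        ]
(161, 15) [537.08510891 192.35003146  14.        ]
(232, 230) [614.32143082 -83.04340254  14.        ]
[]
```

Emit:
{"method": "play_rows", "body": {"targets": [0,0.02,-0.04,0.01,0,0,0.035,-0.08,0.02,0,0,0.051,-0.123,0.04,0,0,0.051,-0.123,0.06,0,0,0.051,-0.123,0.06,0,0,0.051,-0.123,0.06,0,0,0.051,-0.123,0.06,0,0,0.051,-0.123,0.06,0], "newtons": 40}}

```text
time_s: 1.1
tool_pos: [528.4, 50.6, 244.2]
tool_rot: [[0.0, 1.0, 0.003], [1.0, -0.0, -0.0], [-0.0, 0.003, -1.0]]
ft_force: [0.1, 0.7, 0.2]
gripper_width: 33.3
gripper_force: 0.0
```

Run:
```python
from h import *
s,f=snap('wrist','w1.png')
print(s['tool_pos'],s['tool_rot'],s['ft_force'],s['q'],s['gripper_width'],f['hand_eye'])
for b in blob(f['img'],'red',(256,192),300):
    if b[1][4]>60: print(b,onz(f,*b[0],83.5,s))
fd=grab_frame('side')
for uv in [(318,200),(318,235),(345,350)]: print(onz(fd,*uv,0))
```

```text
[528.41695871  50.6043052  244.16581862] [[ 4.33803658e-04  9.99996499e-01  2.61050808e-03]
 [ 9.99999864e-01 -4.33042479e-04 -2.92141060e-04]
 [-2.91009576e-04  2.61063446e-03 -9.99996550e-01]] [0.07133595 0.65867303 0.2249294 ] [-1.18274249e-01  2.67844694e-02  1.91152974e+00  1.92394325e-05
  1.20065170e+00 -1.17847761e-01] 33.258564108441874 [[-1.10435835e-03 -9.62215555e-01 -2.72286627e-01  8.16012107e+01]
 [ 9.99998490e-01 -6.97193404e-04 -1.59209561e-03  1.05502410e-01]
 [ 1.34210272e-03 -2.72287974e-01  9.62214871e-01 -8.21228234e+01]
 [ 0.00000000e+00  0.00000000e+00  0.00000000e+00  1.00000000e+00]]
(array([223. , 100.2]), [217, 83, 12, 34, 102]) [501.32638459 141.80466147  83.5       ]
(array([253.2, 201.4]), [242, 191, 23, 22, 410]) [526.25019154  52.69248651  83.5       ]
(array([394.4, 264.5]), [387, 250, 16, 33, 324]) [665.87821807 -13.3112859   83.5       ]
(array([221.5, 348.5]), [218, 336, 8, 25, 191]) [ 490.97118024 -116.0986264    83.5       ]
[781.58250626  92.60014259   0.        ]
[751.32496838 -57.23040281   0.        ]
[ 737.68905964 -397.63862176    0.        ]
```

View pics/w1.png

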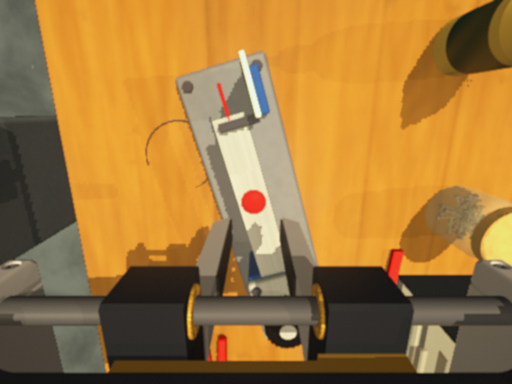

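The pad is at pixel (253,201), which gives (526,52.5). The fingers are still closing, and nothing blocks the descent.

Emit:
{"method": "play_rows", "body": {"targets": [0,0.002,-0.002,0.02,0,0,0.002,-0.002,0.04,0,0,0.002,-0.002,0.05,0,0,0.002,-0.002,0.05,0,0,0.002,-0.002,0.05,0,0,0.002,-0.002,0.05,0,0,0.002,-0.002,0.05,0,0,0.002,-0.002,0.05,0,0,0.002,-0.002,0.05,0,0,0.002,-0.002,0.05,0]}}

```text
time_s: 2.2
tool_pos: [525.1, 53.0, 192.8]
tool_rot: [[0.0, 1.0, 0.0], [1.0, -0.0, -0.0], [-0.0, 0.0, -1.0]]
ft_force: [0.2, 0.6, -0.1]
gripper_width: 0.6
gripper_force: 0.0
```

Emit:
{"method": "play_rows", "body": {"targets": [0,0,0,0.004,0,0,0,0,0.008,0,0,0,0,0.009,0,0,0,0,0.009,0,0,0,0,0.009,0]}}

```text
time_s: 2.7
tool_pos: [525.0, 53.0, 183.6]
tool_rot: [[-0.0, 1.0, -0.0], [1.0, 0.0, 0.0], [0.0, -0.0, -1.0]]
ft_force: [-0.2, -0.4, 0.2]
gripper_width: 0.3
gripper_force: 0.0
```

Emit:
{"method": "play_rows", "body": {"targets": [0,0,0,0.001,0,0,0,0,0.001,0,0,0,0,0.001,0]}}

```text
time_s: 3.0
tool_pos: [525.0, 53.0, 182.7]
tool_rot: [[0.0, 1.0, 0.0], [1.0, -0.0, 0.0], [0.0, 0.0, -1.0]]
ft_force: [-0.2, 0.6, 0.3]
gripper_width: 0.4
gripper_force: 0.0
```

Emit:
{"method": "play_rows", "body": {"targets": [0,0,0,0.001,0,0,0,0,0.001,0,0,0,0,0.001,0]}}

```text
time_s: 3.3
tool_pos: [525.1, 53.0, 181.8]
tool_rot: [[0.0, 1.0, 0.0], [1.0, -0.0, -0.0], [-0.0, 0.0, -1.0]]
ft_force: [1.0, 0.2, 0.7]
gripper_width: 0.7
gripper_force: 0.3
```

Emit:
{"method": "play_rows", "body": {"targets": [0,0,0,0.001,0,0,0,0,0.001,0,0,0,0,0.001,0]}}

```text
time_s: 3.6
tool_pos: [525.3, 53.0, 181.4]
tool_rot: [[-0.0, 1.0, 0.001], [1.0, 0.0, -0.0], [-0.0, 0.001, -1.0]]
ft_force: [-1.2, 0.1, 4.3]
gripper_width: 0.6
gripper_force: 2.5
```

Emit:
{"method": "play_rows", "body": {"targets": [0,0,0,0.001,0,0,0,0,0.002,0,0,0,0,0.002,0,0,0,0,0.002,0]}}

```text
time_s: 4.0
tool_pos: [525.3, 53.2, 179.5]
tool_rot: [[-0.0, 1.0, 0.001], [1.0, 0.0, 0.0], [0.0, 0.001, -1.0]]
ft_force: [-2.3, 1.1, 7.2]
gripper_width: 0.4
gripper_force: 3.2
```

Emit:
{"method": "play_rows", "body": {"targets": [0,0,0,0.001,0,0,0,0,0.002,0,0,0,0,0.002,0,0,0,0,0.002,0]}}

```text
time_s: 4.4
tool_pos: [525.3, 53.3, 177.7]
tool_rot: [[0.0, 1.0, 0.0], [1.0, -0.0, 0.001], [0.001, 0.0, -1.0]]
ft_force: [-3.2, 2.2, 7.6]
gripper_width: 0.5
gripper_force: 3.7
```

```bash
cat >> h.py <<'E'
def avg(n=8):
    L=[]
    for _ in range(n): grab_frame('side'); s=read_state(); L.append(np.r_[s['ft_force'],s['tool_pos']])
    L=np.array(L);m=L.mean(0); print(s['time_s'],'F',m[:3].round(2),'|F|',np.linalg.norm(m[:3]).round(2),'sd',L[:,:3].std(0).round(2),'pos',m[3:].round(2))
E
python3 -c "
from h import *;avg()"
```

```text
4.8 F [-2.46  1.74  7.25] |F| 7.85 sd [0.4  0.49 0.51] pos [525.34  53.27 177.72]
```

Emit:
{"method": "play_rows", "body": {"targets": [0,0,0,0.001,0,0,0,0,0.002,0,0,0,0,0.003,0,0,0,0,0.003,0]}}

```text
time_s: 5.2
tool_pos: [525.4, 53.4, 174.8]
tool_rot: [[0.0, 1.0, 0.0], [1.0, -0.0, 0.001], [0.001, 0.0, -1.0]]
ft_force: [-3.2, 3.3, 9.0]
gripper_width: 0.6
gripper_force: 4.5
```

```bash
python3 -c "
from h import *;avg(12)"
```

```text
5.8 F [-3.03  2.17  9.32] |F| 10.04 sd [0.62 0.54 0.5 ] pos [525.38  53.38 174.95]
```

Emit:
{"method": "play_rows", "body": {"targets": [0,0,0,0.0005,0,0,0,0,0.0005,0,0,0,0,0.0005,0,0,0,0,0.0005,0]}}

```text
time_s: 6.2
tool_pos: [525.4, 53.4, 174.5]
tool_rot: [[-0.0, 1.0, 0.0], [1.0, 0.0, 0.001], [0.001, 0.0, -1.0]]
ft_force: [-2.8, 1.4, 9.5]
gripper_width: 0.6
gripper_force: 4.6
```

```bash
python3 -c "
from h import *;avg(14)
s,f=snap('wrist','w2.png')
print([(b,) for b in blob(f['img'],'red',(256,100),130) if b[1][4]>40])
snap('scene','s2.png');cv2.imwrite('pics/s2c.png',cv2.resize(cv2.imread('pics/s2.png')[150:300,230:340],None,fx=4,fy=4))"
```

```text
6.9 F [-3.29  2.01  9.43] |F| 10.19 sd [0.38 0.54 0.64] pos [525.4  53.4 174.5]
[((array([220.2, 103.2]), [213, 82, 15, 42, 171]),)]
```

View pics/w2.png

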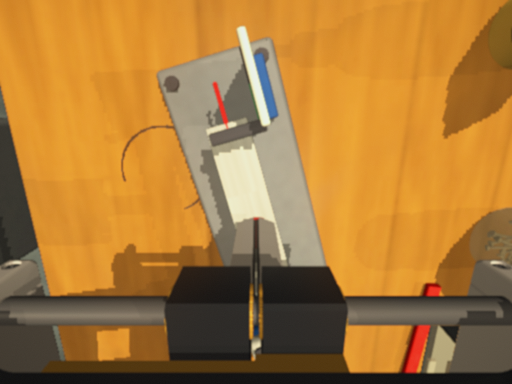

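The pointer tip shows at (215,83), pressed down in front of the scale. The fingertips are on the pad with |F| about 10.1 N. Next I lift off and move over the knob.

Emit:
{"method": "play_rows", "body": {"targets": [0,0,0,-0.003,0,0,0,0,-0.008,0,0,0,0,-0.03,0,0,0,0,-0.06,0,0.3,0,0,-0.075,0,0.6,0,0,-0.075,0,0.8,0,0,-0.075,0,0.8,0,0,-0.075,0]}}

```text
time_s: 7.8
tool_pos: [524.2, 53.1, 246.4]
tool_rot: [[0.0, 1.0, -0.003], [1.0, -0.0, 0.0], [0.0, -0.003, -1.0]]
ft_force: [-0.4, -0.5, -0.1]
gripper_width: 28.8
gripper_force: 0.0
```

```bash
python3 -c "
from h import *;avg(12)"
```

```text
8.4 F [ 0.07 -0.11  0.16] |F| 0.21 sd [0.41 0.51 0.56] pos [524.76  53.02 247.51]
```

Emit:
{"method": "play_rows", "body": {"targets": [0.9,-0.04,0.01,-0.02,0,0.9,-0.08,0.02,-0.02,0,0.9,-0.12,0.033,-0.02,0,0.9,-0.153,0.033,-0.02,0,0.9,-0.153,0.033,-0.02,0,0.9,-0.153,0.033,-0.02,0,0.9,-0.153,0.033,-0.02,0]}}

```text
time_s: 9.1
tool_pos: [557.9, -99.1, 268.0]
tool_rot: [[-0.001, 1.0, -0.0], [1.0, 0.001, 0.0], [0.0, -0.0, -1.0]]
ft_force: [-1.2, 0.7, 0.9]
gripper_width: 84.5
gripper_force: 0.0
```

Run:
```python
from h import *
s,f=snap('wrist','w3.png'); print(s['tool_pos'],s['gripper_width'],s['q'][5])
for b in blob(f['img'],'black',(256,190),120): 
    if b[1][4]>150: print(b,onz(f,*b[0],118,s))
for b in blob(f['img'],'red',(256,100),130): print(b,onz(f,*b[0],83.5,s))
```

```text
[557.85584408 -99.10314332 268.01227656] 84.51179035989803 -0.37686120035280984
(array([220.1,  30.6]), [208, 17, 25, 28, 565]) [526.79859312  50.31212185  83.5       ]
```

View pics/w3.png

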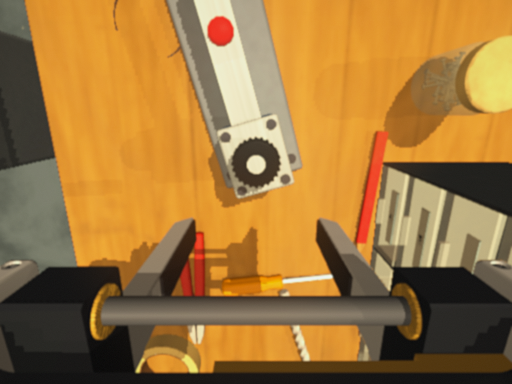

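The knob is centred at (256,163), and its surroundings are clear for the fingers.

Run:
```python
from h import *
s=read_state();f=grab_frame('wrist')
print(s['tool_pos'],onz(f,256,163,118,s))
```

```text
[557.88415582 -98.88811622 268.07075452] [557.83994526 -58.89352038 118.        ]
```

Emit:
{"method": "play_rows", "body": {"targets": [0.9,0.0385,0,0,0,0.9,0.0385,0,0.02,0,0.9,0.0385,0,0.04,0,0.9,0.0385,0,0.06,0,0.9,0.0385,0,0.075,0,0.9,0.0385,0,0.075,0,0.9,0.0385,0,0.075,0]}}

```text
time_s: 9.9
tool_pos: [558.2, -61.2, 193.5]
tool_rot: [[-0.001, 1.0, 0.0], [1.0, 0.001, -0.0], [-0.0, 0.0, -1.0]]
ft_force: [0.3, -0.2, 0.4]
gripper_width: 84.6
gripper_force: 0.0
```

Emit:
{"method": "play_rows", "body": {"targets": [0.35,0,0,0,0,0.35,0,0,0,0,0.35,0,0,0,0,0.35,0,0,0,0,0.35,0,0,0,0,0.35,0,0,0,0,0.35,0,0,0,0,0.35,0,0,0,0,0.35,0,0,0,0], "newtons": 20}}

```text
time_s: 10.8
tool_pos: [557.9, -61.5, 193.2]
tool_rot: [[0.0, 1.0, -0.0], [1.0, -0.0, -0.0], [-0.0, -0.0, -1.0]]
ft_force: [-0.8, -0.1, 2.1]
gripper_width: 39.6
gripper_force: 20.0
```

Emit:
{"method": "play_rows", "body": {"targets": [0.3,0,0,0,0,0.3,0,0,0,0.5,0.3,0,0,0,1.0,0.3,0,0,0,1.5,0.3,0,0,0,2.0,0.3,0,0,0,2.5,0.3,0,0,0,2.9,0.3,0,0,0,2.9,0.3,0,0,0,2.9], "newtons": 35}}

```text
time_s: 11.7
tool_pos: [558.0, -61.6, 193.2]
tool_rot: [[0.393, 0.92, -0.0], [0.92, -0.393, -0.0], [-0.0, -0.0, -1.0]]
ft_force: [-1.8, -0.4, 1.9]
gripper_width: 39.4
gripper_force: 35.0
```

Run:
```python
from h import *
s=read_state();R=s['tool_rot'];print(np.arctan2(R[0][1],R[1][1]),R[0],R[1],s['torque'],s['ft_force'],s['q'])
```

```text
1.974776274034139 [ 3.93081019e-01  9.19503838e-01 -7.02688469e-05] [ 9.19503839e-01 -3.93081022e-01 -2.69518906e-05] [-0.09158699  0.25555165 -0.12989848] [-1.84929042 -0.3925633   1.85545193] [-3.11797740e-01  1.66247694e-01  1.86382667e+00 -5.26649050e-05
  1.11157690e+00  9.22055504e-02]
```

Emit:
{"method": "play_rows", "body": {"targets": [0.6,0,0,0,2.9e-09,0.7,0,0,0,0,0.7,0,0,0,0,0.7,0,0,0,0,0.7,0,0,-0.02,0,0.7,0,0,-0.05,0,0.4,0,0,-0.07,-1,0.2,0,0,-0.07,-2,0,0,0,-0.07,-2.9,0,0,0,-0.07,-2.9]}}

```text
time_s: 12.7
tool_pos: [558.0, -61.5, 263.3]
tool_rot: [[0.0, 1.0, 0.0], [1.0, -0.0, -0.0], [-0.0, 0.0, -1.0]]
ft_force: [-0.3, -0.6, 0.0]
gripper_width: 37.0
gripper_force: 0.0
```

Emit:
{"method": "play_rows", "body": {"targets": [0,0,0,0,0,0,0,0,0,0]}}

```text
time_s: 12.9
tool_pos: [557.9, -61.5, 262.9]
tool_rot: [[0.002, 1.0, -0.0], [1.0, -0.002, 0.0], [0.0, -0.0, -1.0]]
ft_force: [0.5, 0.8, 0.0]
gripper_width: 21.4
gripper_force: 0.0
```

Emit:
{"method": "play_rows", "body": {"targets": [0,0.04,-0.011,0,0,0,0.08,-0.022,0,0,0,0.114,-0.032,0,0,0,0.114,-0.032,0.02,0,0,0.114,-0.032,0.05,0,0,0.114,-0.032,0.07,0,0,0.114,-0.032,0.07,0,0,0.114,-0.032,0.07,0,0,0.114,-0.032,0.07,0], "newtons": 40}}

```text
time_s: 13.8
tool_pos: [526.9, 52.3, 194.7]
tool_rot: [[0.001, 1.0, 0.003], [1.0, -0.001, -0.0], [-0.0, 0.003, -1.0]]
ft_force: [0.1, 0.3, 0.4]
gripper_width: 0.5
gripper_force: 0.0
```

Emit:
{"method": "play_rows", "body": {"targets": [0,0,0,0.004,0,0,0,0,0.008,0,0,0,0,0.01,0,0,0,0,0.01,0,0,0,0,0.01,0]}}

```text
time_s: 14.3
tool_pos: [526.0, 52.5, 183.1]
tool_rot: [[0.0, 1.0, -0.0], [1.0, -0.0, 0.0], [0.0, -0.0, -1.0]]
ft_force: [-0.2, 0.2, 0.3]
gripper_width: 0.9
gripper_force: 0.0
```

Emit:
{"method": "play_rows", "body": {"targets": [0,0,0,0.001,0,0,0,0,0.002,0,0,0,0,0.003,0,0,0,0,0.004,0,0,0,0,0.004,0,0,0,0,0.004,0]}}

```text
time_s: 14.9
tool_pos: [526.5, 52.6, 180.4]
tool_rot: [[-0.0, 1.0, 0.001], [1.0, 0.0, 0.0], [0.0, 0.001, -1.0]]
ft_force: [-2.5, 1.6, 8.2]
gripper_width: 0.5
gripper_force: 3.7
```

```bash
python3 -c "
from h import *;avg(12)"
```

```text
15.5 F [-2.85  1.    7.45] |F| 8.04 sd [0.47 0.38 0.52] pos [526.46  52.62 180.46]
```

Emit:
{"method": "play_rows", "body": {"targets": [0,0,0,0.001,0,0,0,0,0.002,0,0,0,0,0.003,0,0,0,0,0.0036,0,0,0,0,0.0036,0]}}

```text
time_s: 16.0
tool_pos: [526.5, 52.8, 177.1]
tool_rot: [[0.0, 1.0, 0.0], [1.0, -0.0, 0.001], [0.001, 0.0, -1.0]]
ft_force: [-4.4, 2.1, 9.5]
gripper_width: 0.5
gripper_force: 4.7
```

```bash
python3 -c "
from h import *;avg(14)
s,f=snap('wrist','w4.png')
print([(b,) for b in blob(f['img'],'red',(256,100),130) if b[1][4]>40],s['tool_pos'])
g=cv2.imread('pics/w2.png')[:,:,::-1];F=192/np.tan(np.radians(f['fov_y'])/2)
# needle tip (topmost pixels) in both views -> height in the needle's vertical plane
for im,pos in((g,[525.4,53.4,174.5]),(f['img'],s['tool_pos'])):
    h=cv2.cvtColor(np.ascontiguousarray(im),cv2.COLOR_RGB2HSV).astype(int)
    m=((h[...,0]<6)|(h[...,0]>174))&(h[...,1]>170)&(h[...,2]>110);m[:60]=0;m[135:]=0;m[:,:190]=0;m[:,240:]=0
    y,x=np.nonzero(m);v=y.min();u=x[y<=v+1].mean()
    S={'tool_pos':pos,'tool_rot':s['tool_rot']}
    print(u,v,[onz(f,u,v,z,S).round(1).tolist() for z in (52,58,64,70,76)])
"
```

```text
16.7 F [-3.84  2.13  9.79] |F| 10.73 sd [0.46 0.44 0.52] pos [526.48  52.82 177.13]
[((array([217.4, 101.3]), [210, 79, 15, 44, 175]),)] [526.48382172  52.83780395 177.14946175]
214.5 82 [[496.7, 155.2, 52.0], [497.6, 154.6, 58.0], [498.4, 154.0, 64.0], [499.3, 153.5, 70.0], [500.1, 152.9, 76.0]]
211.0 79 [[495.1, 156.9, 52.0], [496.0, 156.3, 58.0], [496.9, 155.6, 64.0], [497.8, 155.0, 70.0], [498.7, 154.3, 76.0]]
```

Emit:
{"method": "play_rows", "body": {"targets": [0,0.0002,-0.0003,0,0,0,0.0004,-0.0007,0,0,0,0.0004,-0.0007,0.0003,0,0,0.0004,-0.0007,0.0003,0]}}

```text
time_s: 17.15
tool_pos: [526.2, 52.9, 177.1]
tool_rot: [[-0.0, 1.0, 0.002], [1.0, 0.0, -0.0], [-0.0, 0.002, -1.0]]
ft_force: [-1.8, 1.2, 8.5]
gripper_width: 0.7
gripper_force: 4.6
```

```bash
python3 -c "
from h import *;avg(16)"
```

```text
17.95 F [-2.94  0.76  9.5 ] |F| 9.97 sd [0.44 0.48 0.52] pos [526.23  52.93 177.13]
```

Emit:
{"method": "play_rows", "body": {"targets": [0,0.0001,-0.0003,0.0003,0,0,0.0001,-0.0003,0.0005,0,0,0.0001,-0.0003,0.0005,0]}}

```text
time_s: 18.25
tool_pos: [526.1, 53.0, 176.8]
tool_rot: [[-0.0, 1.0, 0.003], [1.0, 0.0, -0.0], [-0.0, 0.003, -1.0]]
ft_force: [-2.1, 0.4, 9.4]
gripper_width: 0.3
gripper_force: 4.7
```

```bash
python3 -c "
from h import *;avg(20)"
```

```text
19.25 F [-2.13  0.38  9.73] |F| 9.97 sd [0.45 0.48 0.38] pos [526.12  52.97 176.79]
```

Emit:
{"method": "play_rows", "body": {"targets": [0,0,0,0,0,0,0,0,-0.003,0,0,0,0,-0.008,0,0,0,0,-0.03,0,0,0,0,-0.07,0,0,0,0,-0.1,0,0,0,0,-0.1,0,0,0,0,-0.1,0,0,0,0,-0.1,0,0,0,0,-0.1,0]}}

```text
time_s: 20.25
tool_pos: [524.2, 53.1, 272.9]
tool_rot: [[0.0, 1.0, -0.003], [1.0, -0.0, 0.0], [0.0, -0.003, -1.0]]
ft_force: [0.8, -0.0, -0.2]
gripper_width: 0.3
gripper_force: 0.0
```

```bash
python3 -c "
from h import *;avg(10);s,f=snap('scene','s5.png');print(job_done())"
```

```text
20.75 F [ 0.05 -0.04 -0.12] |F| 0.14 sd [0.49 0.6  0.58] pos [524.8   53.02 274.14]
the job is handed in; nothing more can be done
None
```

The job is handed in with no verdict returned: I pressed the pad at about 10 N with the pointer about 18 mm down (below the band), turned the knob 0.40 rad clockwise, pressed again at about 10 N for 1 s with the pointer about 12 mm down (inside the band), and lifted clear; pointer heights come from measured pad travel, not a direct view of the scale.

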